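# Weigh the tea caddy on the hook scale and stow it

### The arm

A 6-joint arm with a two-finger parallel gripper is mounted at the origin on the work surface. World frame = base frame: x ahead of the robot, y to its left, z up, the work surface at z = 0. Lengths are in mm, angles in rad, forces in N, time in s.
With the tool pointing down it reaches from about 275 to 825 mm from the base axis. Payload 5.2 kg.
Tool frame: the origin (TCP) lies at the very end of the fingers, on their centre line; the grasp point (between the pads) lies 19 mm behind it; z points along the fingers, y is the line along which they close (so a half turn about z gives the same grasp; the last joint's range is limited). The gripper opens to 93 mm and grips with 3 to 60 N. Pads are 15 mm wide; open, the fingers measure 128 mm over their backs; the gripper's body (75 mm by 188 mm) begins 65 mm behind the grasp point.
Start: joints at [1.121, 0.259, 1.535, -0, 1.348, -0.203], TCP at [134.343, 533.345, 218.653] pointing down, gripper open.
Joint ranges: [-3.14, 3.14], [-0.91, 2.08], [0.19, 2.58], [-1.22, 4.36], [0.22, 2.71], [-3.12, 3.12]. Speed limits (rad/s): [2.57, 2.57, 3.14, 3.14, 3.14, 3.14].

### API

Orientations are given as [roll, pitch, yaw] about the fixed x, y, z axes, in that order (R = Rz(yaw) Ry(pitch) Rx(roll)).
In Python, from bench import robot gives the robot as it stands. The module is installed in compiled form; this text tells all that it offers. Calls block until the motion is done:
- robot.move_ptp(position, orientation): joint-space move of the TCP to a pose.
- robot.move_linear(position, ori=None, speed=150, f_stop=None): straight line of the TCP; ori=None keeps the orientation; speed is the mean speed in mm/s. With f_stop (N) it stops when the force on the tool has changed by that much, and returns True; else False.
- robot.move_j(angles): joint-space move.
- robot.move_gripper(opening): opening from 0.0 (shut) to 1.0 (fully open); the grip force is fixed at half the most; returns when the fingers have stopped.
- robot.sleep(seconds).
- robot.inverse_kinematics(position, orientation): joint angles nearest the present ones, or None.
- robot.get_image(name): name is "side" or "top" or "wrist"; returns a dict with "img" (400x640x3 uint8, blue, green, red), "fovy" (degrees; the focal length in pixels is half the picture's height over the tangent of half this angle, whatever the lens; pixels are square), "cx", "cy" (the principal point, pixels), "k1" (the pictures are not rectified: a ray, as slopes to the right and down, at radius r is drawn at 1 + k1 r^2 times it, then the intrinsics apply), "eye" and "orientation" of the camera in the world. Camera axes: x right, y down, z forward; pixel columns grow to the right and rows downward; lengths in mm; the calibration is good to about 2 mm. A picture is of the moment at which its call begins. There is no depth.
A pose or a line that the arm cannot do raises robot.MotionError and nothing moves.
- robot.hand_in(): hands the job in; it is judged then, once.
Readings, each from a call of its own:
- robot.current_t(): time.
- robot.current_qpos(): joint angles.
- robot.current_joint_vel(): joint speeds.
- robot.current_joint_efforts(): joint torques, N m.
- robot.current_tcp_pos(): TCP position.
- robot.current_eef_rot(): TCP orientation.
- robot.current_contact_force(): force on the tool from outside, world axes, zero at the start.
- robot.current_ft_torque(): the same for the moment, N m.
- robot.current_gripper_width(): opening from 0.0 (shut) to 1.0 (fully open).
- robot.current_finger_force(): force on a finger pad.
Only numpy, scipy, OpenCV 4.12 (cv2) and the standard library are available. Lean on these libraries where they do the work, as an engineer would, in place of code of your own. Each camera call takes 0.05 s, during which the arm holds its last target. There are 200 camera calls.

### The job

Weigh the steel tea caddy: hang it by its strap handle on the scale's sprung hook, letting the spring take the whole weight before you let go so that the hook never drops, jumps or is hauled to the end of its travel, and leave it hanging free until it has been still for a good second. Then take hold of it again without knocking it, lift it off the hook just as slowly and set it down gently, upright, on the cork mat in the empty bay of the ash cubby, leaving the bowl, the whisk stand and the ceramic box where they are.

Things in the scene. Friction and masses are not known exactly. Their poses are not given: they have to be found in the camera images.
- caddy_grip (a point): Centre of the dark wooden grip block, 14 (x) x 36 (y) x 28 (z) mm, at the very top of the loose steel tea caddy, 136 mm above the caddy's underside and 20 mm above the underside of the strap handle's peak. z is up; front and back are alike. The caddy's weight is not known beforehand: 0.13 to 0.77 kg, by how full it is.
- caddy_center (a point): Centre of the caddy, half-way up (75 mm above its underside), axes as for the grip. Round can 61 mm across, 71 mm tall with its lid; all 150 mm tall.
- caddy_peak (a point): Underside of the strap handle's peak, 116 mm above the caddy's underside: this rests on the hook. Stiff steel strap 12 mm wide (x), standing in the caddy's y-z plane: two uprights 57 mm apart along y, joined by an inverted V whose underside falls from 116 mm in the middle to 99 mm at the uprights. The open window below it, seen along x, starts at the lid's top (71 mm).
- hook_seat (a point): Point on top of the hook's rod where the strap's peak should lie; moves with the hook; 244 mm above the table unloaded. The hook is a level steel rod 8 mm thick coming from the column along this point's -x (towards the robot). A ball of 18 mm on the rod, 24 mm behind the seat (+x), stops the strap. Nothing is above the rod. x points to the column, z up.
- hook_tip (a point): Top of the hook's upturned tip, 26 mm before the seat (-x of hook_seat) and 14 mm higher than it. The upturned part takes up 14 to 30 mm before the seat. The strap must pass over this tip.
- hook (a joint): How far the hook has been pulled down from rest, m: 0 unloaded, end stop at 0.095. The spring yields 10 mm per newton (100 N/m) and is lightly damped. It sinks under the caddy's weight by 12 to 75 mm, and would drop or jump if let go while the hand still carries some of the weight or is pulling down.
- scale: The scale's stand, fixed; origin on the table directly below the hook's seat, x towards the column. Grey base plate 190 x 120 x 12 mm (x from -40 to 150 mm); column of two upright steel rods (10 mm, 42 mm apart along y) under a white bridge, 290 mm tall, from x = 114 mm; the red carriage on it, 60 mm wide, begins at x = 113 mm.
- cubby: Low cubby in light ash, fixed, 112 (x) x 310 (y) x 60 mm, origin in the middle of its underside. Three bays along y (centres y = -100, 0, 100 mm; each 90 mm wide, 94 mm deep, centred on x = -1 mm), open at top and front; floor 10 mm thick, dividers and sides 50 mm high, back (+x) 60 mm, front lip (-x) 20 mm.
- mat_top (a point): Centre of the upper face of the cork mat (88 x 84 x 3 mm) that lies on the floor of the empty bay, 13 mm above the table. The caddy belongs here. Axes are those of the cubby.
- bowl: Beige bowl, 80 mm across, 55 mm tall, loose, in a bay of the cubby; origin under its middle. Leave alone.
- whisk_stand: Carved dark wooden stand with a bamboo whisk on it, 62 mm across, 125 mm tall, loose, in a bay of the cubby; origin under its middle. Leave alone.
- tea_box: Grey-green ceramic box with a closed lid and brass latch, 83 x 98 x 57 mm, loose on the table beyond the caddy; origin under its middle. Leave alone.
There are look-alikes about, which are no part of the job. What is shaped like the part that bears caddy_grip but pink is not meant.

How it is judged:
By the outcome, as a careful person would: the job done as asked, in the order asked, and still so for the second after the job is handed in, with the robot touching nothing.
It also fails if it takes over 72 s, if anything falls off the work surface, if the arm or the gripper's body presses on something with over 40 N, if the wrist force passes 120 N, or if a joint passes its speed limit or range.

## Working session

There is one attempt and no reset: what is moved stays moved. The work goes in short steps, each a Python script; the robot and the scene stay as the last script left them, time stands still between calls to the robot, and variables do not carry over. Pictures are saved under pics/ and viewed, at most 10 in all, crops included, and the job is handed in when it is done.

```bash
mkdir -p pics; cat > h.py <<'E'
import numpy as np, cv2, json
from bench import robot
from scipy.spatial.transform import Rotation as R
def shot(name,fn=None):
    d=robot.get_image(name)
    if fn: cv2.imwrite('pics/'+fn,d['img'])
    np.save('pics/%s_cal.npy'%name,{k:v for k,v in d.items() if k!='img'},allow_pickle=True)
    return d
def cal(name): return np.load('pics/%s_cal.npy'%name,allow_pickle=True).item()
def rot(o):
    o=np.array(o,float); return o if o.shape==(3,3) else R.from_euler('xyz',o).as_matrix()
def ray(d,u,v):
    f=200/np.tan(np.radians(d['fovy'])/2)
    p=np.array([(u-d['cx'])/f,(v-d['cy'])/f]); q=p.copy()
    for _ in range(30): q=p/(1+d['k1']*(q@q))
    w=rot(d['orientation'])@np.array([q[0],q[1],1]); return np.array(d['eye'],float),w/np.linalg.norm(w)
def atz(d,u,v,z):
    e,w=ray(d,u,v); return e+w*(z-e[2])/w[2]
def tri(obs):
    A=np.zeros((3,3));b=np.zeros(3)
    for d,u,v in obs:
        e,w=ray(d,u,v);P=np.eye(3)-np.outer(w,w);A+=P;b+=P@e
    x=np.linalg.solve(A,b)
    return x,[float(np.linalg.norm(np.cross(x-ray(*o)[0],ray(*o)[1]))) for o in obs]
def proj(d,X):
    f=200/np.tan(np.radians(d['fovy'])/2)
    c=rot(d['orientation']).T@(np.array(X,float)-np.array(d['eye'],float));s=c[:2]/c[2];s=s*(1+d['k1']*(s@s))
    return [d['cx']+f*s[0],d['cy']+f*s[1]]
E
python3 - <<'E'
from h import *
for n in ['side','top','wrist']:
    d=shot(n,n+'0.png'); print(n,{k:v for k,v in d.items() if k!='img'})
print(robot.current_eef_rot(),robot.current_t())
a=cv2.imread('pics/side0.png');b=cv2.imread('pics/top0.png')
E
```

```text
side {'fovy': 49.94529775840847, 'cx': 319.1800637970511, 'cy': 190.76144062836443, 'k1': -0.06122859281866329, 'eye': array([468.77331876, 998.76186851, 963.82718236]), 'orientation': array([-2.23762867, -0.00449767, -3.01466027])}
top {'fovy': 42.535765424709744, 'cx': 316.8070440169259, 'cy': 202.62659142876697, 'k1': -0.012993433091997717, 'eye': array([ 348.92685398,   15.00192259, 1362.21591415]), 'orientation': array([-2.92527704, -0.00402782, -1.59155656])}
wrist {'fovy': 65.31299040633138, 'cx': 316.61832764023615, 'cy': 201.88998376806543, 'k1': -0.031879413012969336, 'eye': array([ 56.61608282, 551.59425927, 383.89483091]), 'orientation': array([2.85366944e+00, 1.25341703e-03, 1.32415800e+00])}
[-3.14028247e+00 -2.39251827e-04  2.89482358e+00] 0.15
```

View pics/side0.png

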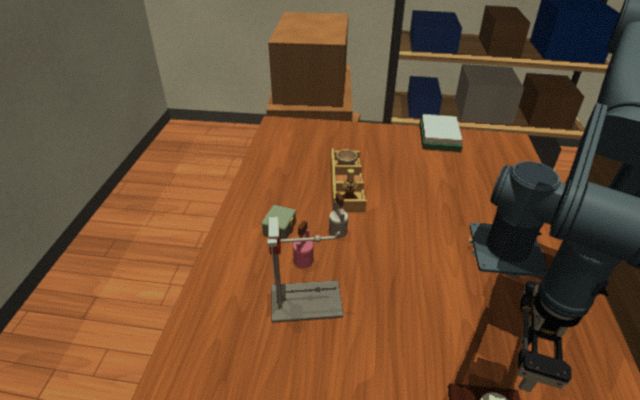

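View pics/top0.png

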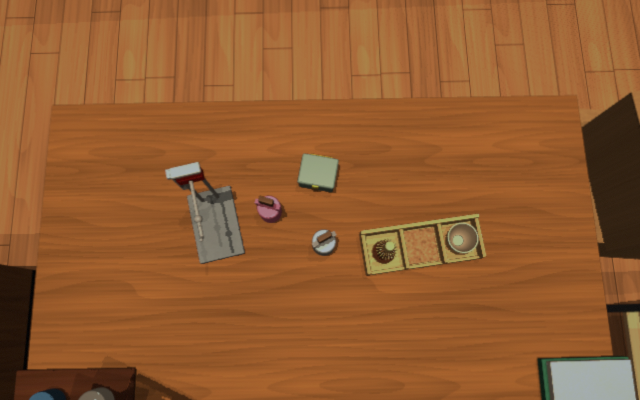

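The side and top views show two caddies. The steel one is at top (324,241) / side (339,220), and the pink look-alike is at top (268,207) / side (303,250). The steel one is meant. The empty bay is the middle one, at top (422,246). I'll confirm with enlarged crops.

```bash
python3 - <<'E'
import cv2,numpy as np
a=cv2.imread('pics/top0.png')[140:290,160:360]
b=cv2.imread('pics/side0.png')[140:330,250:380]
cv2.imwrite('pics/ctop.png',cv2.resize(a,None,fx=4,fy=4,interpolation=cv2.INTER_CUBIC))
cv2.imwrite('pics/cside.png',cv2.resize(b,(520,600) if 0 else None,fx=3.1,fy=3.1,interpolation=cv2.INTER_CUBIC))
c=cv2.imread('pics/top0.png')[200:290,345:495]
cv2.imwrite('pics/cubby.png',cv2.resize(c,None,fx=5,fy=5,interpolation=cv2.INTER_CUBIC))
E
```

```text
(no output)
```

View pics/ctop.png

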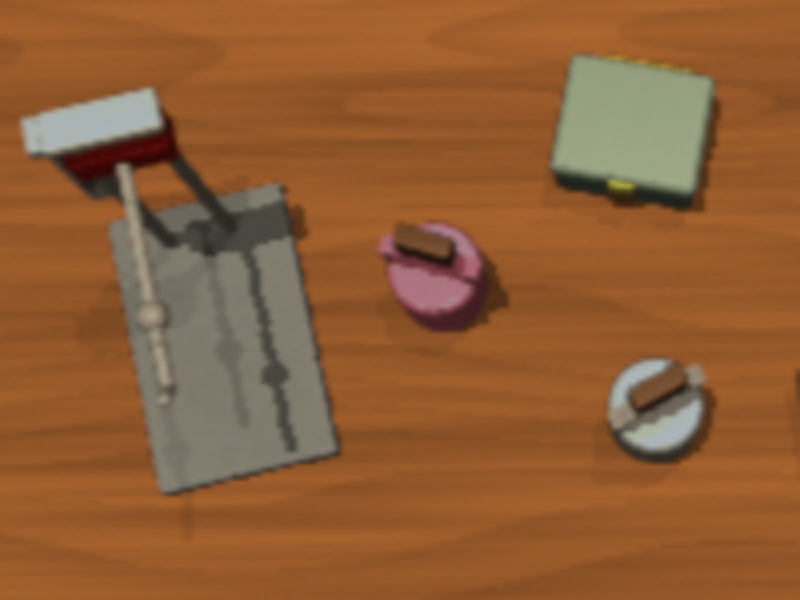

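View pics/cside.png

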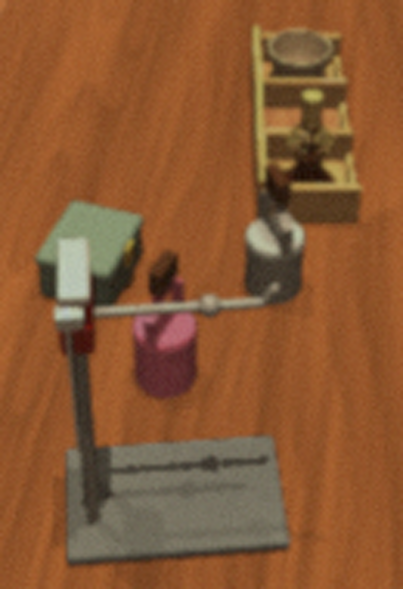

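View pics/cubby.png

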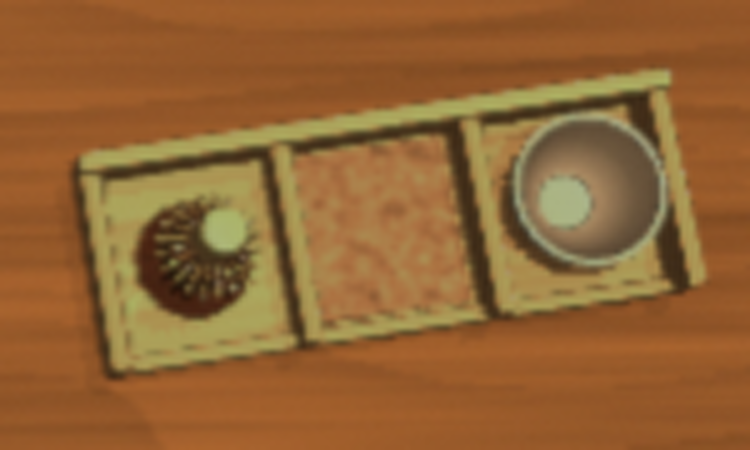

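The crops confirm it. The steel (grey) caddy has its grip-top centre at top (324.8,236.3), and the pink one is excluded. The hook's ball is at top (197.5,218.8) / side (317.4,237.7) and its tip at top (201,239) / side (338.7,232.6).

```bash
python3 - <<'E'
from h import *
np.set_printoptions(precision=1,suppress=True)
t=cal('top');s=cal('side')
T=lambda x,y:(x/4+160,y/4+140)
S=lambda x,y:(x/3.1+250,y/3.1+140)
C=lambda x,y:(x/5+345,y/5+200)
print('grip',atz(t,*T(659,385),150),tri([(t,*T(659,387)),(s,*S(278,182))]))
a,b=atz(t,*T(630,402),150),atz(t,*T(686,371),150);print('grip ends',a,b,np.degrees(np.arctan2(*(b-a)[:2][::-1])))
a,b=atz(t,*T(612,415),105),atz(t,*T(702,373),105);print('strap ends',a,b,np.degrees(np.arctan2(*(b-a)[:2][::-1])))
ball=tri([(t,*T(150,315)),(s,*S(209,303))]);tip=tri([(t,*T(164,397)),(s,*S(275,287))])
print('ball',ball,atz(t,*T(150,315),240),'tip',tip)
pl=np.array([atz(t,*T(*p),12) for p in [(108,227),(280,184),(340,453),(165,494)]])
print(pl,[np.linalg.norm(pl[i]-pl[i-1]) for i in range(4)])
d1=(pl[0]+pl[1]-pl[2]-pl[3]);yaw=np.arctan2(d1[1],d1[0]);x=np.array([np.cos(yaw),np.sin(yaw)])
print('scale yaw',yaw,'seat xy',pl[:,:2].mean(0)-55*x,'ball->seat',ball[0][:2]-24*x)
cb={'bl':(80,157,60),'br':(670,76,60),'fl':(112,372,50),'fr':(703,285,50)}
P={k:atz(t,*C(u,v),z) for k,(u,v,z) in cb.items()};print(P)
print('mat',[atz(t,*C(*p),13) for p in [(298,160),(440,137),(475,308),(318,330)]])
E
```

```text
grip [532.8 -12.6 150. ] (array([532.4, -12.8, 137.5]), [1.1178877480494955, 1.1178877480495704])
grip ends [523.    4.9 150. ] [540.9 -28.9 150. ] -62.016210471993475
strap ends [521.6  15.7 105. ] [546.6 -40.4 105. ] -65.99279436096793
ball (array([563. , 270.2, 243.2]), [0.34606654787003166, 0.3460665478704234]) [564. 271. 240.] tip (array([514.4, 258.6, 255.5]), [1.189718574515179, 1.1897185745151304])
[[668.6 353.1  12. ]
 [696.2 237.6  12. ]
 [512.8 195.3  12. ]
 [488.1 309.7  12. ]] [np.float64(185.66653446349952), np.float64(118.74972031760261), np.float64(188.272795872816), np.float64(117.09351582588027)]
scale yaw 0.23099281287121495 seat xy [537.9 261.3] ball->seat [539.7 264.8]
{'bl': array([ 557.1, -107.9,   60. ]), 'br': array([ 593.3, -415.1,   60. ]), 'fl': array([ 448. , -120.8,   50. ]), 'fr': array([ 485.9, -425.8,   50. ])}
mat [array([ 560.7, -228.2,   13. ]), array([ 571.5, -304.7,   13. ]), array([ 480.2, -316.9,   13. ]), array([ 470.4, -233.6,   13. ])]
```

```bash
cat >> h.py <<'E'
PI=np.pi
def ori(y): return [PI,0,y+PI if y+PI<=PI else y+PI-2*PI]
def fz(n=5):
    v=[]
    for _ in range(n): v.append(robot.current_contact_force()); robot.sleep(0.02)
    return np.mean(v,0)
E
python3 - <<'E'
from h import *
np.set_printoptions(precision=2,suppress=True)
robot.move_linear([134,533,380],speed=250)
robot.move_ptp([533,-13,330],ori(0.454))
print(robot.current_tcp_pos(),robot.current_qpos(),robot.current_t(),fz())
d=shot('wrist','w1.png')
for X in [(532.6,-12.7,150)]: print(proj(cal('wrist'),X))
E
```

```text
[532.97 -12.3  330.05] [-0.23  0.18  1.37  0.    1.59 -2.26] 3.35 [ 0.02  0.02 -0.1 ]
[np.float64(316.73034629015166), np.float64(182.52047580285986)]
```

View pics/w1.png

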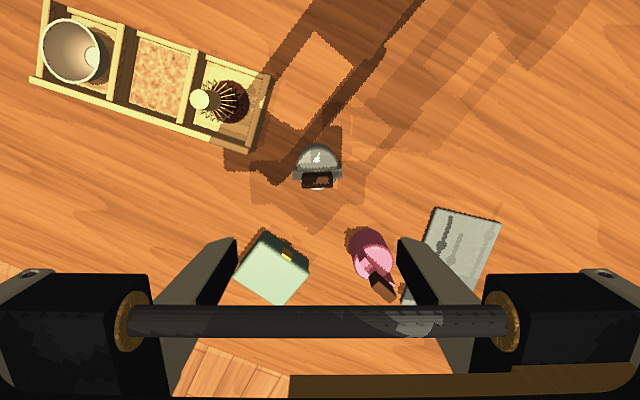

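The wrist view shows the steel caddy's grip at (317,182), exactly where I predicted it and level in the frame. Position and yaw are confirmed, so I'll grasp.

```bash
python3 - <<'E'
from h import *
np.set_printoptions(precision=2,suppress=True)
o=ori(0.454); x,y=532.6,-12.7
robot.move_linear([x,y,170],o,speed=180)
robot.move_gripper(0.65)
f0=fz()
st=robot.move_linear([x,y,118.5],o,speed=80,f_stop=4); print('touch',st,robot.current_tcp_pos())
f1=fz()
robot.move_gripper(0.0); f2=fz()
print(robot.current_gripper_width(),robot.current_finger_force(),'open',f0,f1,'closed',f2)
robot.move_linear([x,y,140],o,speed=40); robot.sleep(.3); f3=fz(10)
print('lifted',f3,'tau',robot.current_ft_torque(),robot.current_tcp_pos(),robot.current_t())
np.save('w.npy',np.array([f0,f1,f3]))
E
```

```text
touch False [532.93 -12.77 118.78]
0.38348904874824113 30.000033974647522 open [-0.16  0.22  0.18] [-0.28 -0.16  0.11] closed [-0.01  0.67  1.39]
lifted [ 0.03 -0.02 -3.56] tau [ 0.   -0.04 -0.01] [532.56 -12.69 139.92] 7.9667
```

```bash
cat >> h.py <<'E'
YS=0.231; SEAT=np.array([539.5,263.5])
def hk(X,Y,z,seat=None,ys=None):
    ys=YS if ys is None else ys; s=SEAT if seat is None else np.array(seat)
    c,n=np.cos(ys),np.sin(ys); return [s[0]+c*X-n*Y, s[1]+n*X+c*Y, z]
E
python3 - <<'E'
from h import *
np.set_printoptions(precision=2,suppress=True)
robot.move_linear([532.6,-12.7,320],speed=200)
robot.move_linear(hk(15,-110,320),ori(YS),speed=200); robot.sleep(.1)
d=shot('wrist','w2.png'); print(robot.current_tcp_pos(),robot.current_t())
for X,z in [(-100,240),(-26,258),(0,244),(24,240)]: print(X,proj(d,hk(X,0,z)))
E
```

```text
[579.21 158.79 320.06] 10.2083
-100 [np.float64(468.4609250411045), np.float64(61.699834472263035)]
-26 [np.float64(467.03907629958485), np.float64(165.59173518945633)]
0 [np.float64(454.79854704727165), np.float64(194.48196776174373)]
24 [np.float64(449.2421430039185), np.float64(220.75972005388138)]
```

View pics/w2.png

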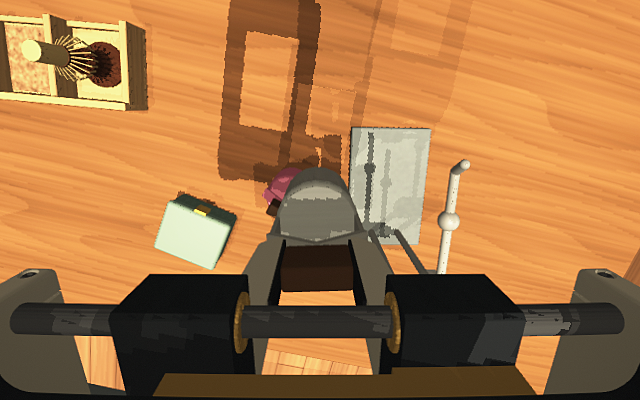

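The hook's tip is at (465,164) and its ball at (449,221), within about 1 mm of my estimate. The caddy hangs straight in the hand. I'll thread it over the tip and start lowering.

```bash
python3 - <<'E'
from h import *
np.set_printoptions(precision=2,suppress=True)
o=ori(YS)
robot.move_linear(hk(-95,0,271.8),o,speed=120)
fa=fz(10)
print(robot.move_linear(hk(-1,0,271.8),o,speed=50,f_stop=3))
robot.sleep(.3); fb=fz(10); print('free',fa,fb)
robot.move_linear(hk(-1,0,249.5),o,speed=30); print(fz())
for z in (243,239): 
    robot.move_linear(hk(-1,0,z),o,speed=10); robot.sleep(.2); f=fz(10)
    c,n=np.cos(YS),np.sin(YS); g=f-fb; print(z,f,'local dF',c*g[0]+n*g[1],-n*g[0]+c*g[1],g[2])
print('tau',robot.current_ft_torque(),robot.current_t()); np.save('fb.npy',fb)
d=shot('side','s2.png'); shot('wrist','w3.png')
a=d['img'][140:330,250:380]; b=cv2.imread('pics/w3.png')
a=cv2.resize(a,None,fx=2.1,fy=2.1,interpolation=cv2.INTER_CUBIC); b=cv2.resize(b,(500,312)); 
h=np.zeros((400,a.shape[1]+500,3),np.uint8); h[:a.shape[0],:a.shape[1]]=a[:400]; h[:312,a.shape[1]:]=b; cv2.imwrite('pics/m3.png',h)
E
```

```text
False
free [-0.27 -0.15 -3.81] [ 0.11 -0.11 -3.61]
[ 0.25  0.18 -3.32]
243 [ 0.09 -0.25 -3.08] local dF -0.054736694216407276 -0.129656085104331 0.5316656166205762
239 [ 0.1  -0.69 -2.81] local dF -0.1510738279430881 -0.5571705750127557 0.8044001990610732
tau [-0.04 -0.06 -0.05] 17.4417
```

View pics/m3.png

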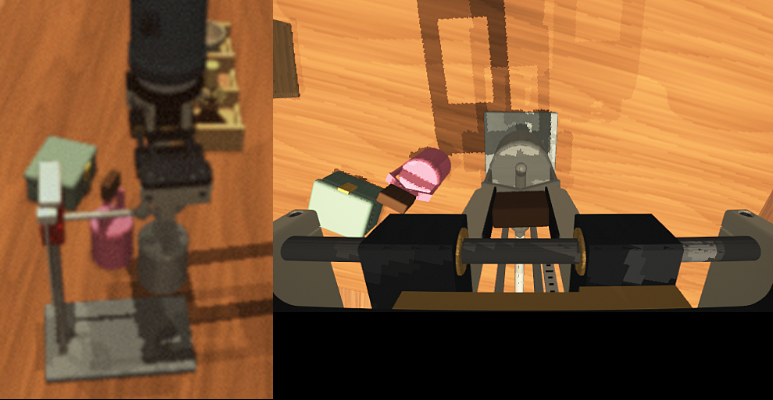

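The rod carries load and the tip is visible centred over the caddy at about (521,170) in the mosaic. A small sideways force shows a sub-millimetre Y offset, so I'll null it while lowering further.

```bash
python3 - <<'E'
from h import *
np.set_printoptions(precision=2,suppress=True)
o=ori(YS); fb=np.load('fb.npy'); c,n=np.cos(YS),np.sin(YS)
Y=0.0; z=239
def loc():
    robot.sleep(.15); g=fz(8)-fb; return c*g[0]+n*g[1],-n*g[0]+c*g[1],g[2]
for z in (236,233,230,227,224,221):
    l=loc() 
    if abs(l[1])>0.25: Y+=np.clip(.8*l[1],-.5,.5)
    robot.move_linear(hk(-1,Y,z),o,speed=10)
    print(z,round(Y,2),np.round(l,2))
print(np.round(loc(),2),robot.current_tcp_pos(),fz(10),robot.current_t())
np.save('Y.npy',Y)
E
```

```text
236 -0.2 [ 0.35 -0.25  1.07]
233 0.07 [-0.01  0.34  1.19]
230 -0.43 [-0.19 -0.9   1.38]
227 0.07 [-0.24  1.41  1.84]
224 -0.43 [-0.03 -0.86  2.52]
221 0.07 [-0.25  1.18  2.07]
[-0.05 -0.81  2.94] [538.6  263.15 221.07] [-0.18 -1.12 -0.71] 22.3917
```

```bash
python3 - <<'E'
from h import *
np.set_printoptions(precision=2,suppress=True)
o=ori(YS); fb=np.load('fb.npy'); c,n=np.cos(YS),np.sin(YS); Y=-0.14
robot.move_linear(hk(-1,Y,213),o,speed=10); robot.sleep(.3)
v=[]
for _ in range(40): v.append(robot.current_contact_force()); robot.sleep(.02)
v=np.array(v); f=v.mean(0); print(f,v.std(0),'loc',c*f[0]+n*f[1],-n*f[0]+c*f[1],robot.current_tcp_pos(),robot.current_gripper_width(),robot.current_ft_torque(),robot.current_t())
E
```

```text
[ 0.16 -1.33 -0.05] [0.48 0.41 0.51] loc -0.14555817316153918 -1.3327444992968593 [538.55 263.15 213.01] 0.38433087057350057 [-0.15  0.01 -0.02] 24.3083
```

```bash
python3 - <<'E'
from h import *
np.set_printoptions(precision=2,suppress=True)
o=ori(YS); c,n=np.cos(YS),np.sin(YS); Y=-0.43
robot.move_linear(hk(-1,Y,212.2),o,speed=5); robot.sleep(.3)
v=[]
for _ in range(60): v.append(robot.current_contact_force()); robot.sleep(.02)
v=np.array(v); f=v.mean(0); print(f,'loc',c*f[0]+n*f[1],-n*f[0]+c*f[1],robot.current_tcp_pos(),robot.current_ft_torque(),robot.current_t())
E
```

```text
[-0.3   1.89 -0.06] loc 0.14551968014555433 1.9089657946820604 [538.59 262.99 212.22] [ 0.55  0.08 -0.02] 25.925
```

```bash
python3 - <<'E'
from h import *
np.set_printoptions(precision=2,suppress=True)
o=ori(YS); c,n=np.cos(YS),np.sin(YS); Y=-0.26
robot.move_linear(hk(-1,Y,211.8),o,speed=5); robot.sleep(.2)
v=[]
for _ in range(40): v.append(robot.current_contact_force()); robot.sleep(.02)
f=np.mean(v,0); print(f,'loc',c*f[0]+n*f[1],-n*f[0]+c*f[1],robot.current_tcp_pos(),robot.current_t())
l=-n*f[0]+c*f[1]
if abs(l)>0.4:
    Y+=l/11; robot.move_linear(hk(-1,Y,211.8),o,speed=5); robot.sleep(.2); f=fz(15); print('adj',Y,-n*f[0]+c*f[1])
for w in (0.39,0.42,0.5,0.65): robot.move_gripper(w)
print(robot.current_gripper_width(),fz(5),robot.current_t())
fr=[]
for i in range(5):
    fr.append(shot('side')['img'].astype(int)); robot.sleep(.35)
print([np.abs(fr[i]-fr[-1])[150:290,310:350].mean().round(2) for i in range(4)],robot.current_t())
for i in (0,2,4): cv2.imwrite('pics/h%d.png'%i,fr[i].astype(np.uint8))
shot('wrist','w4.png'); b=cv2.imread('pics/w4.png')
a=[cv2.resize(fr[i].astype(np.uint8)[180:300,300:360],None,fx=3.3,fy=3.3,interpolation=cv2.INTER_CUBIC) for i in (0,4)]
m=np.zeros((400,198*2+400,3),np.uint8); m[:396,:198]=a[0];m[:396,198:396]=a[1];m[:,396:]=b[:,117:517]
cv2.imwrite('pics/m4.png',m); np.save('Y.npy',Y)
E
```

```text
[-0.37  2.21  0.1 ] loc 0.1409651141791543 2.23532314821524 [538.59 262.99 211.81] 27.0417
adj -0.056788804707705476 0.6943454340932931
0.650453890525963 [-0.35 -0.11 -0.16] 29.2417
[np.float64(3.06), np.float64(3.08), np.float64(3.08), np.float64(3.09)] 31.2417
```

View pics/m4.png

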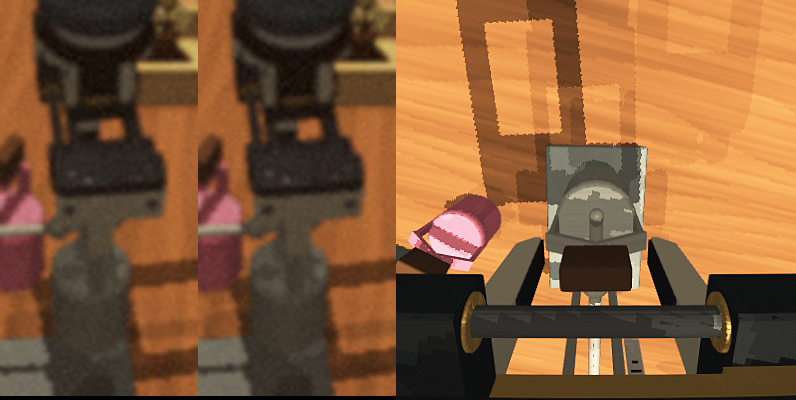

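The frames match apart from constant noise, so the caddy has hung still and free for over 2 s. The wrist view shows the grip centred between the open fingers. I'll regrasp in small steps and lift off slowly.

```bash
python3 - <<'E'
from h import *
np.set_printoptions(precision=2,suppress=True)
o=ori(YS); Y=float(np.load('Y.npy'))
for w in (0.5,0.44,0.42,0.41,0.40,0.393,0.388,0.384): robot.move_gripper(w)
print('pre',fz(5))
robot.move_gripper(0.0); robot.sleep(.2)
print(robot.current_gripper_width(),robot.current_finger_force(),fz(8),robot.current_t())
robot.move_linear(hk(-1,Y,251),o,speed=12); print(fz(8))
robot.move_linear(hk(-1,Y,271.8),o,speed=20); robot.sleep(.2); print(fz(8))
print(robot.move_linear(hk(-95,Y,271.8),o,speed=50,f_stop=3),robot.current_tcp_pos(),robot.current_t())
d=shot('wrist','w5.png'); s=shot('side','s5.png')
E
```

```text
pre [-0.08 -0.35  0.14]
0.38706125739893077 29.999951720237732 [ 0.32 -0.79  0.14] 34.1583
[ 0.03 -0.25 -3.51]
[ 0.17 -0.21 -3.73]
False [447.25 241.71 271.73] 41.2667
```

```bash
python3 - <<'E'
from h import *
np.set_printoptions(precision=2,suppress=True)
o=ori(0.12); x,y=520.4,-268.2
robot.move_linear([447,200,300],speed=120)
robot.move_linear([x,y,300],o,speed=150); robot.sleep(.2)
shot('wrist','w6.png')
robot.move_linear([x,y,140],o,speed=70); robot.sleep(.3); print(fz(8),robot.current_t())
z=140; 
while z>129:
    z-=1.0; robot.move_linear([x,y,z],o,speed=8); f=fz(6)[2]
    if f>-1.6: break
print('down',z,fz(8),robot.current_tcp_pos(),robot.current_t())
a=cv2.imread('pics/w6.png'); s=shot('side')['img'];t=shot('top')['img']
m=np.zeros((600,640,3),np.uint8); m[:400]=a
m[400:,:320]=cv2.resize(s[120:220,300:400],(320,320),interpolation=cv2.INTER_CUBIC)[60:260]
m[400:,320:]=cv2.resize(t[190:290,345:505],(320,200),interpolation=cv2.INTER_CUBIC)
cv2.imwrite('pics/m6.png',m)
E
```

```text
[ 0.04  0.15 -3.76] 48.3583
down 131.0 [-1.96  1.15  6.03] [ 520.56 -268.31  131.82] 51.8667
```

View pics/m6.png

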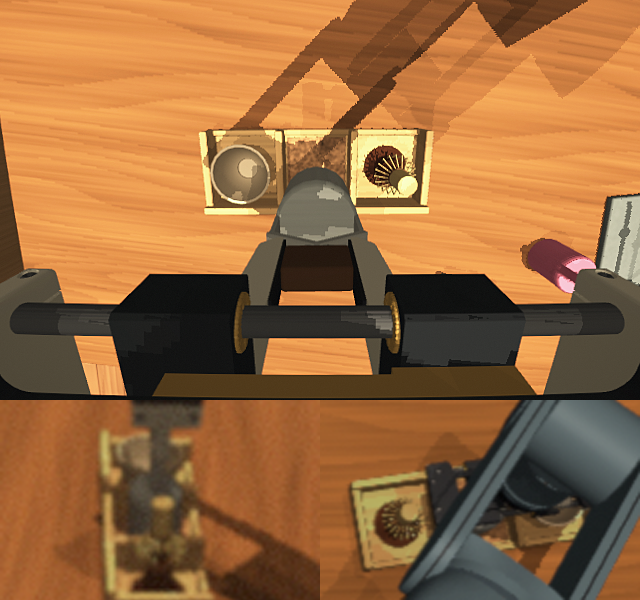

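The caddy touched down at TCP z 131.8, exactly mat height. The bay's dividers at x=284 and 351 are centred on the tool. I'll relieve the slight press, release, retreat and hand in.

```bash
python3 - <<'E'
from h import *
np.set_printoptions(precision=2,suppress=True)
o=ori(0.12); x,y=520.4,-268.2
robot.move_linear([x,y,131.8],o,speed=5); robot.sleep(.1); print(fz(8))
for w in (0.4,0.45,0.65): robot.move_gripper(w)
robot.move_linear([x,y,150],o,speed=40)
robot.move_linear([x,y,300],o,speed=150)
robot.move_gripper(1.0)
d=shot('wrist','w7.png'); 
print('pred grip',proj(d,[x,y,163]),robot.current_t(),fz(5))
t=shot('top','t7.png')
g=cv2.cvtColor(d['img'],cv2.COLOR_BGR2HSV); u,v=map(int,proj(d,[x,y,163]))
print(d['img'][v-2:v+3,u-2:u+3].reshape(-1,3).mean(0))
# columns of dark block along row v
print(''.join('#' if d['img'][v+2,k].max()<110 else '.' for k in range(u-50,u+50)))
print(''.join('#' if d['img'][k,u].max()<110 else '.' for k in range(v-50,v+50)))
robot.sleep(.5); fw=shot('wrist')['img']; print(np.abs(fw.astype(int)-d['img']).mean(),robot.current_t())
E
```

```text
[-0.97  0.17  1.82]
pred grip [np.float64(317.3222391632465), np.float64(192.57045504293012)] 56.1833 [ 0.06  0.33 -0.  ]
[26.24 41.68 62.96]
##########.......########.......####################################.........#..##..................
..#############...#########...###....############################...................................
0.96878125 56.8667
```

```bash
python3 -c "
from bench import robot
print(robot.hand_in())"
```

```text
the job is handed in; nothing more can be done
None
```

I hung the steel caddy on the scale, where it weighed about 3.7 N (0.38 kg), left it hanging still and free for over 2 s, then lifted it off slowly and set it upright on the cork mat, and handed the job in at about 57 s with the bowl, whisk stand and ceramic box left alone.

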